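# Swing the hold-down arms over the circuit board

### The job

Get the circuit board ready for soldering: with a closed fingertip, gently push each of the carrier's two steel hold-down arms round on its pivot until the arm's round foot stands wholly over the bare round metal land on its own side of the board, then let go. Only push, do not pinch the arms or force them. Do not lift or shift the board, and leave the screwdriver, bottle and parts bin where they are.

Things in the scene. Friction and masses are not known exactly. Their poses are not given: they have to be found in the camera images.
- carrier: Fixed aluminium base plate, 240 (its x) x 330 (its y) x 12 mm, lying on the bench, with a low steel rail (top 17 mm above the bench) round the board. Origin on the underside between left and right; the plate reaches from 112 mm behind it to 128 mm ahead of it in x. Its x axis points away from the robot (turned by up to 0.3 rad), z up. The pivots are at x = -70 mm, y = +120 and -120 mm from its origin.
- board: Green circuit board, 120 (x) x 290 (y) x 2.5 mm, 0.25 kg, lying loose inside the rail (1.5 mm play in x and y) on the base plate, underside 12 mm above the bench. Origin at the centre of the underside, axes as the carrier's. Parts up to 18 mm tall stand on its far half only (x from +25 to +52 mm, within 60 mm of its middle in y); the rest carries only chips under 2 mm high.
- land_left (a point): Centre of the left (+y of the carrier) bare metal land, a flat disc 28 mm across on the board's top, 14.5 mm above the bench; straight ahead (carrier +x) of the left pivot by 100 mm.
- land_right (a point): Centre of the right (-y) land, the same disc, 100 mm straight ahead of the right pivot.
- swing_a (a joint): Angle of hold-down arm a about its upright pivot: 0 when the arm points along the carrier's +x, i.e. its foot stands over the land; positive is counter-clockwise from above; stops at -1.5 and +1.5. It starts positive, 0.6 to 1.2. Arm a may be on the left or on the right pivot.
- swing_b (a joint): Angle of hold-down arm b, built and measured as arm a, on the other pivot. It starts negative, -1.2 to -0.6. So both feet start swung inwards, or both outwards.
- foot_a (a point): Centre of the underside of arm a's round rubber foot, 14 mm across, under the bar 100 mm from the pivot, 5 mm above the board's top. The arm is a straight steel bar 12 mm wide, its vertical sides from 26 to 44 mm above the bench, reaching 106 mm from the pivot; turning friction 0.12 N m (1.5 N at 80 mm), no spring: it stays where it is left and passes over the board without touching it.
- foot_b (a point): The same point on arm b's foot.
- pivot_a (a point): Point on arm a's pivot axis at mid height of the bar, 35 mm above the bench. The arm's round hub there is 26 mm across; its steel cap reaches 52 mm above the bench.
- pivot_b (a point): The same point of arm b's pivot.
- screwdriver: Loose screwdriver 180 mm long lying beyond the carrier; bystander, origin near its middle on the underside.
- flux_bottle: Loose upright bottle 44 mm across, 100 mm tall, beyond the left arm; bystander, origin at its underside.
- parts_bin: Loose blue open bin 90 x 70 x 45 mm, beyond the right arm; bystander, origin at its underside.
- post_a: Fixed steel post carrying arm a, origin on the pivot axis at the base plate's top, 12 mm above the bench; axes as the carrier's.
- post_b: The same post of arm b.

How it is judged:
By the outcome, as a careful person would: the job done as asked, in the order asked, and still so for the second after the job is handed in, with the robot touching nothing.
It also fails if it takes over 53 s, if anything falls off the work surface, if the arm or the gripper's body presses on something with over 40 N, if the wrist force passes 120 N, or if a joint passes its speed limit or range.

### The arm

A 6-joint arm with a two-finger parallel gripper is mounted at the origin on the work surface. World frame = base frame: x ahead of the robot, y to its left, z up, the work surface at z = 0. Lengths are in m, angles in rad, forces in N, time in s.
With the tool pointing down it reaches from about 0.375 to 0.9 m from the base axis. Payload 3.1 kg.
Tool frame: the origin (TCP) lies on the centre line of the jaws, within the pads' length; the fingertips stand 11 mm ahead of it and the grasp point (between the pads) lies 8 mm behind it; z points along the fingers, y is the direction in which the jaws open and shut (so a half turn about z gives the same grasp; the last joint's range is limited). The gripper opens to 85 mm and grips with 20 to 120 N. Pads are 22 mm wide; open, the fingers measure 114 mm over their backs; the gripper's body (76 mm by 85 mm) begins 54 mm behind the grasp point. The pads swing forward as they close: fully open they stand 13 mm farther back than shut.
Start: joints at [-0.178, 0.527, 1.433, -0, 1.181, -0.178], TCP at [0.625, 0, 0.242] pointing down, gripper open.
Joint ranges: [-3.08, 3.08], [-0.75, 2.2], [0.22, 2.44], [-1.43, 4.57], [0, 2.65], [-2.85, 2.85]. Speed limits (rad/s): [2.79, 2.79, 3.14, 3.14, 3.14, 3.14].

### API

Orientations are given as a unit quaternion [w, x, y, z].
In Python, from plant import r gives the robot as it stands.
- The arm moves only by the tool move_arm, never from a script. Its argument "series" is text: rows parted by semicolons, each of 7 numbers parted by spaces: the turn, a rotation vector about the tool's x, y, z in rad, then the shift along the tool's x, y, z in m, then the closure in counts, from 0 (fully open) to 255 (shut). In form: ax ay az tx ty tz jaw; .... A call has 1 to 12 rows; each row is the pose to reach, as a shift and turn from the pose measured when the call began, along the tool's axes at that moment; what a row does not reach only later rows make up. A row lasts 1/8 s, in which the tool goes at most 62.5 mm and 10.7 degrees, less where a joint would pass 70% of its speed; a pose out of reach is approached as far as the arm can. A call with a gripper value outside its range is refused whole. The fingers move at their own pace and stop on an object; "grip_force" is the grip in N (left out, the last holds). Time passes only in rows, so rows that repeat a pose let the fingers close. It gives the time, the measured TCP pose, the force and the opening at its end, in the units of the state.
- r.state(): the state, without advancing time (a new reading comes with each control period).
- r.get_image(name): name is "scene" or "side" or "wrist"; returns the picture (480x640x3 uint8, red, green, blue); there is no depth.
- r.calibration(name): a dict with "camera_matrix" (3x3 intrinsics, pixels), "rvec" (rotation vector, rad) and "tvec" (3), from world to camera coordinates, as OpenCV has them. Camera axes: x right, y down, z forward; pixel columns grow to the right and rows downward; lengths in m; the calibration is good to about 2 mm. The wrist camera is an equidistant fisheye: a pixel r from the principal point sees the ray r / f radians off the axis. A picture is of the moment at which its call begins: read the wrist's pose just before it. calibration takes no time and is no camera call; for the wrist camera it gives the pose at the moment of the call.
- r.close_job(): hands the job in, once; it reports no verdict.
Trained networks look in the newest picture that a camera, given by its name, has taken for a name from the list of things; names that differ only in an ending like _2 or _b are one class to them, and where a whole thing is asked for, a point or a joint stands for the part that bears it (a point fixed in the world has none). Each returns a list of dicts, best first, with "confidence" (0 to 1); they miss things now and then, are a little off and sometimes report something else, mostly with a low value. They report only what shows in the picture. A call takes as long as a camera call.
- r.find_in(query, camera): "pixel" ([row, column] in pixels, amid what is visible of it).
- r.spot_point(query, camera): "pixel" ([row, column] in pixels: a listed point, or the origin of a listed thing).
The state is a dict: "time_s": time; "qpos": joint angles; "dq": joint speeds; "effort": joint torques, N m; "tcp_pos": TCP position; "eef_rot": TCP orientation; "ft_force": force on the tool from outside, world axes, zero at the start; "moment": the same for the moment, N m; "opening": opening from 0.0 (shut) to 1.0 (fully open).
Only numpy, scipy, OpenCV 4.12 (cv2) and the standard library are available. Lean on these libraries where they do the work, as an engineer would, in place of code of your own. Each camera call takes 0.05 s, during which the arm holds its last target. There are 200 camera calls.

## Working session

There is one attempt and no reset: what is moved stays moved. The work goes in short steps, Python scripts to look and compute and a tool call to move; the robot and the scene stay as the last step left them, time stands still between calls to the robot, and variables do not carry over. Pictures are saved under pics/ and viewed, about 8 in all and at most 12, crops included, and the job is handed in when it is done.

Besides the shell and the picture viewer there is one more tool, called after "Request:" by a JSON object that holds its "api" and its "payload", one argument or row to a line. move_arm: Moves the arm, as the interface text tells. Its arguments: {"type":"object","properties":{"series":{"type":"string"},"grip_force":{"type":"number"}},"required":["series"]}

```bash
mkdir -p pics
cat > h.py <<'E'
import numpy as np, cv2
from plant import r
def ray(cam,px):
    c=r.calibration(cam);K=np.array(c["camera_matrix"]);R=cv2.Rodrigues(np.array(c["rvec"],float))[0];t=np.array(c["tvec"],float).ravel()
    x=(px[1]-K[0,2])/K[0,0];y=(px[0]-K[1,2])/K[1,1]
    if cam=="wrist":
        th=np.hypot(x,y);s=np.sin(th)/max(th,1e-9);d=np.array([x*s,y*s,np.cos(th)])
    else: d=np.array([x,y,1.])
    return -R.T@t,R.T@d
def at(cam,px,z):
    o,d=ray(cam,px);return o+d*(z-o[2])/d[2]
def save(cam,name):
    im=r.get_image(cam);cv2.imwrite("pics/"+name,im[:,:,::-1]);return im
E
python3 - <<'E'
from h import *
Z=dict(land_left=.0145,land_right=.0145,foot_a=.0195,foot_b=.0195,pivot_a=.035,pivot_b=.035,carrier=0,board=.012,flux_bottle=0,parts_bin=0,screwdriver=0)
ims=[]
for c in["scene","wrist"]:
    im=save(c,c+"0.png")
    for q,z in Z.items():
        if q.endswith("_b") and q!="x": continue
        for d in r.spot_point(q,c)[:3]: print(c,q,np.round(d["pixel"]),round(d["confidence"],2),np.round(at(c,d["pixel"],z),3))
print(r.state()["tcp_pos"],r.state()["eef_rot"])
E
```

```text
scene land_left [272. 418.] 0.94 [0.552 0.181 0.014]
scene land_right [227. 312.] 0.71 [ 0.593 -0.056  0.014]
scene foot_a [257. 397.] 0.98 [0.551 0.129 0.019]
scene foot_a [230. 350.] 0.6 [0.549 0.009 0.019]
scene foot_a [207. 340.] 0.25 [ 0.504 -0.063  0.019]
scene pivot_a [195. 342.] 0.96 [ 0.485 -0.076  0.035]
scene pivot_a [236. 446.] 0.66 [0.452 0.165 0.035]
scene pivot_a [248. 367.] 0.36 [0.585 0.084 0.035]
scene carrier [248. 366.] 0.59 [0.552 0.054 0.   ]
scene board [253. 356.] 0.88 [0.589 0.062 0.012]
scene board [246. 371.] 0.75 [0.553 0.067 0.012]
scene board [211. 241.] 0.3 [ 0.658 -0.207  0.012]
scene flux_bottle [328. 507.] 0.6 [0.545 0.357 0.   ]
scene parts_bin [211. 241.] 0.76 [ 0.647 -0.224  0.   ]
scene screwdriver [288. 287.] 0.57 [0.74  0.033 0.   ]
wrist land_left [ 28. 243.] 0.69 [0.557 0.181 0.015]
wrist land_left [261. 280.] 0.56 [ 0.592 -0.055  0.015]
wrist land_right [262. 281.] 0.68 [ 0.593 -0.057  0.015]
wrist foot_a [198. 235.] 0.77 [0.549 0.011 0.02 ]
wrist foot_a [281. 185.] 0.66 [ 0.488 -0.078  0.02 ]
wrist foot_a [ 83. 233.] 0.65 [0.549 0.124 0.02 ]
wrist pivot_a [ 50. 141.] 0.84 [0.458 0.164 0.035]
wrist pivot_a [ 52. 150.] 0.51 [0.468 0.161 0.035]
wrist board [142. 274.] 0.81 [0.587 0.065 0.012]
wrist parts_bin [385. 332.] 0.89 [ 0.649 -0.226  0.   ]
wrist screwdriver [169. 431.] 0.84 [0.748 0.04  0.   ]
[6.24991808e-01 2.17818744e-05 2.42343941e-01] [2.26855942e-05 7.07111818e-01 7.07101743e-01 2.04181566e-05]
```

View pics/scene0.png

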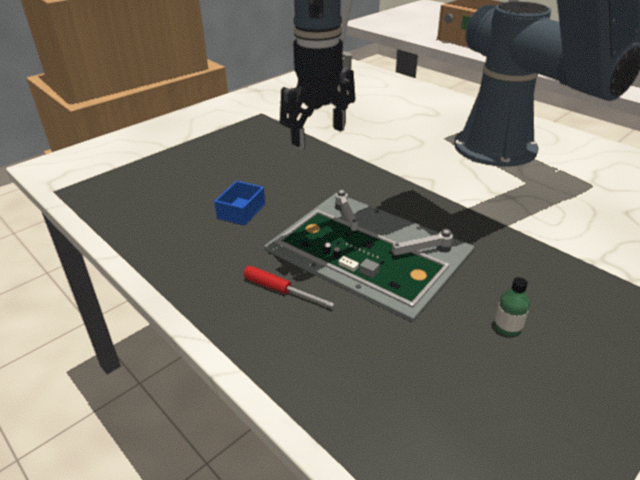

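View pics/wrist0.png

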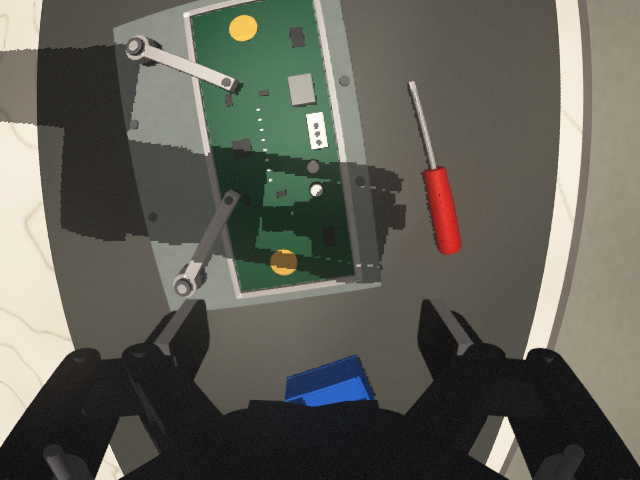

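Arm b is on the left, at about -0.55 rad. Arm a is on the right, at about +0.82. Both are swung inwards: feet at wrist pixels (83,233) and (198,235), lands at (28,243) and (262,281). First I'll close the jaws and go above the inner side of the left arm.

Request:
{"api": "move_arm", "payload": {
  "series": "0 0 0.13 0.035 -0.036 0.04 255; 0 0 0.26 0.07 -0.072 0.08 255; 0 0 0.39 0.105 -0.107 0.12 255; 0 0 0.39 0.105 -0.107 0.12 255; 0 0 0.39 0.105 -0.107 0.12 255; 0 0 0.39 0.105 -0.107 0.12 255; 0 0 0.39 0.105 -0.107 0.12 255",
  "grip_force": 20
}}

```text
time_s: 1.88
tcp_pos: [0.5198, 0.1043, 0.1233]
eef_rot: [0.001, 0.831, 0.556, 0.001]
ft_force: [0.2, -0.2, 0.4]
opening: -0.003
```

```bash
cat > look.py <<'E'
import sys
from h import *
save("wrist",sys.argv[1])
Z=dict(land_left=.0145,land_right=.0145,foot_a=.0195,pivot_a=.035)
for c in["wrist"]+sys.argv[2:]:
  if c!="wrist": save(c,c+sys.argv[1])
  for q,z in Z.items():
    for d in r.spot_point(q,c)[:4]: print(c,q,np.round(d["pixel"]),round(d["confidence"],2),np.round(at(c,d["pixel"],z),4)[:2])
s=r.state();print(s["time_s"],s["tcp_pos"],s["eef_rot"],s["opening"],s["ft_force"])
E
python3 look.py w1.png side
```

```text
wrist land_left [113. 320.] 0.86 [0.5568 0.1806]
wrist land_right [377. 460.] 0.87 [ 0.5893 -0.0535]
wrist foot_a [203. 344.] 0.63 [0.5479 0.1219]
wrist foot_a [339. 395.] 0.58 [0.5479 0.0127]
wrist pivot_a [202. 183.] 0.83 [0.4559 0.1644]
wrist pivot_a [202. 347.] 0.6 [0.5498 0.1245]
side land_left [347. 302.] 0.69 [0.5581 0.1803]
side foot_a [318. 327.] 0.6 [0.5492 0.1166]
side pivot_a [362. 367.] 0.82 [0.4533 0.1603]
side pivot_a [249. 403.] 0.71 [ 0.4978 -0.0716]
2.375 [0.5179871  0.10503497 0.12232093] [1.85605281e-05 8.30708047e-01 5.56708308e-01 1.32982198e-05] 0.0006573942013546663 [-0.68302889  0.48822182 -0.35891244]
```

View pics/w1.png

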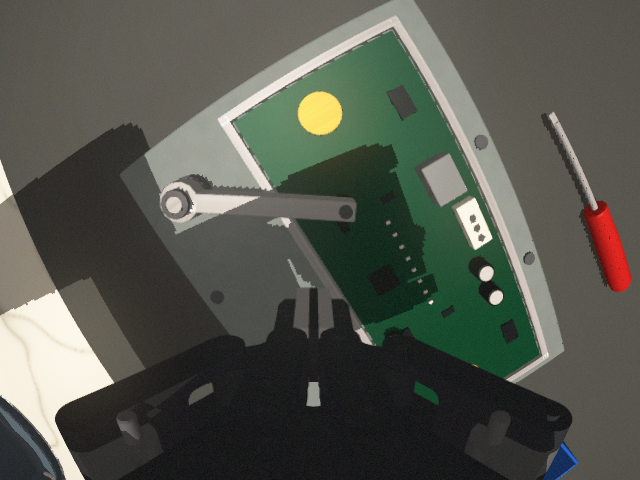

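View pics/sidew1.png

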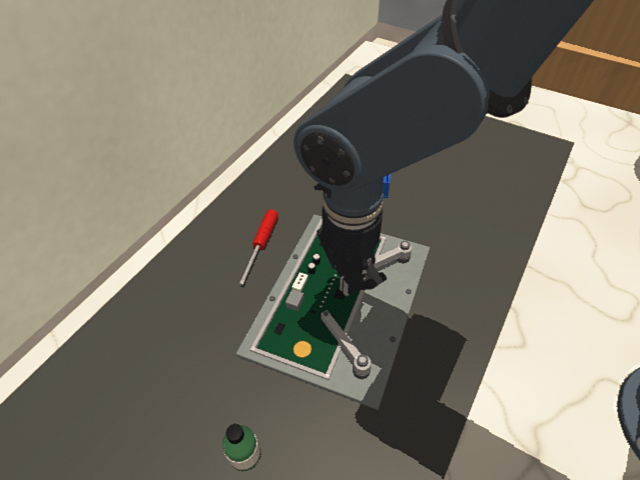

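The closed fingertip is inside and clear of the left arm, whose foot is at about (203,344) and land at (113,320). Next I lower and compute the arc.

Request:
{"api": "move_arm", "payload": {
  "series": "0 0 0 0 0 0.04 255; 0 0 0 0 0 0.07 255; 0 0 0 0 0 0.087 255; 0 0 0 0 0 0.087 255; 0 0 0 0 0 0.087 255"
}}

```text
time_s: 3.0
tcp_pos: [0.5187, 0.1051, 0.036]
eef_rot: [0.0, 0.831, 0.557, 0.001]
ft_force: [0.4, 0.3, -0.4]
opening: 0.003
```

```bash
cat > arc.py <<'E'
import sys
from h import *
from scipy.spatial.transform import Rotation as Ro
# side: L/R, world angles of arm, perp
P,s=(np.array([.4572,.1655]),1) if sys.argv[1]=="L" else (np.array([.4946,-.0716]),-1)
st=r.state();q=st["eef_rot"];R=Ro.from_quat([q[1],q[2],q[3],q[0]]);p=np.array(st["tcp_pos"])
yaw0=np.arctan2(*R.as_matrix()[[1,0],1])
print(p,yaw0,st["ft_force"],st["time_s"])
z=float(sys.argv[2])
for a in map(float,sys.argv[3].split(",")):
    perp=float(sys.argv[4])
    u=np.array([np.cos(a),np.sin(a)]);n=s*np.array([u[1],-u[0]])
    t=np.r_[P+.08*u+perp*n,z]
    print(a,"az",round(-(a-yaw0),3),"t",np.round(R.inv().apply(t-p),4))
E
python3 arc.py L .035 -.39,-.34,-.29,-.24,-.19,-.14,-.09,-.04,.01,.06,.1 .017
```

```text
[0.51865784 0.1050588  0.0360274 ] -0.3898953247352067 [ 0.43768943  0.29670613 -0.40554499] 3.0
-0.39 az 0.0 t [0.0155 0.0002 0.001 ]
-0.34 az -0.05 t [0.0196 0.0009 0.001 ]
-0.29 az -0.1 t [0.0236 0.0015 0.001 ]
-0.24 az -0.15 t [0.0277 0.0018 0.001 ]
-0.19 az -0.2 t [0.0318 0.002  0.001 ]
-0.14 az -0.25 t [0.0359 0.0019 0.0011]
-0.09 az -0.3 t [0.0399 0.0016 0.0011]
-0.04 az -0.35 t [0.044  0.0012 0.0011]
0.01 az -0.4 t [0.048  0.0005 0.0011]
0.06 az -0.45 t [ 0.052  -0.0004  0.0011]
0.1 az -0.49 t [ 0.0552 -0.0012  0.0011]
```

Request:
{"api": "move_arm", "payload": {
  "series": "0 0 0 0.006 0 0.001 255; 0 0 0 0.011 0 0.001 255; 0 0 0 0.0155 0 0.001 255; 0 0 -0.05 0.0196 0.001 0.001 255; 0 0 -0.10 0.0236 0.0015 0.001 255; 0 0 -0.15 0.0277 0.002 0.001 255; 0 0 -0.20 0.0318 0.002 0.001 255; 0 0 -0.25 0.0359 0.002 0.001 255; 0 0 -0.30 0.040 0.0016 0.001 255; 0 0 -0.35 0.044 0.0012 0.001 255; 0 0 -0.40 0.048 0.0005 0.001 255; 0 0 -0.40 0.048 0.0005 0.001 255"
}}

```text
time_s: 4.5
tcp_pos: [0.5375, 0.1497, 0.0352]
eef_rot: [0.001, 0.704, 0.711, 0.001]
ft_force: [-0.5, -0.3, -0.5]
opening: -0.001
```

```bash
python3 look.py w2.png side;  python3 arc.py L .035 .03,.06,.09,.12,.14,.157 .017
```

```text
wrist land_left [226. 360.] 0.67 [0.5572 0.1811]
wrist foot_a [407. 583.] 0.67 [0.7201 0.0615]
wrist foot_a [266. 361.] 0.63 [0.5579 0.1647]
wrist pivot_a [276. 122.] 0.73 [0.4568 0.1638]
side land_left [350. 297.] 0.77 [0.563  0.1884]
side land_right [242. 354.] 0.6 [ 0.5908 -0.0559]
side foot_a [336. 305.] 0.91 [0.5637 0.1628]
side foot_a [276. 356.] 0.69 [0.5475 0.0162]
side pivot_a [250. 405.] 0.93 [ 0.4933 -0.0709]
side pivot_a [362. 366.] 0.88 [0.454  0.1613]
5.0 [0.53729303 0.14922275 0.03501527] [4.78847746e-04 7.03603707e-01 7.10592268e-01 4.71901974e-04] 2.4558760746817897e-05 [-0.31641599  0.42138586  0.19680065]
[0.53729303 0.14922275 0.03501527] 0.00988337127911736 [-0.31641599  0.42138586  0.19680065] 5.0
0.03 az -0.02 t [0.0017 0.0004 0.    ]
0.06 az -0.05 t [0.0041 0.0008 0.    ]
0.09 az -0.08 t [0.0065 0.0012 0.    ]
0.12 az -0.11 t [0.009  0.0015 0.    ]
0.14 az -0.13 t [0.0106 0.0016 0.    ]
0.157 az -0.147 t [0.012  0.0017 0.    ]
```

View pics/w2.png

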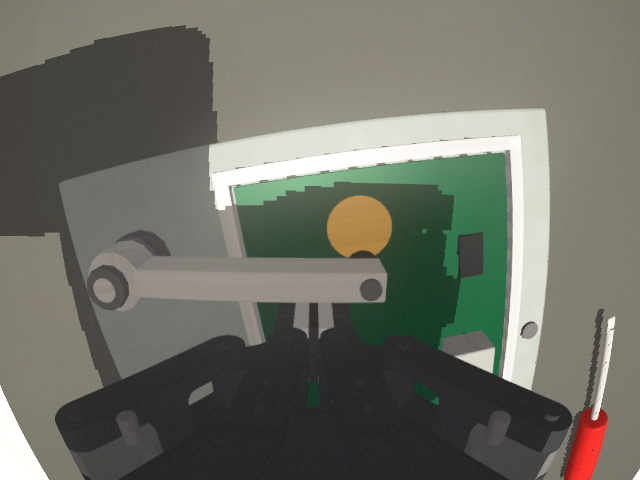

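The arm follows as expected. Its foot is at (266,361) and the land at (226,360), with about 15 mm still to go.

Request:
{"api": "move_arm", "payload": {
  "series": "0 0 -0.03 0.0025 0.0005 0 255; 0 0 -0.06 0.005 0.001 0 255; 0 0 -0.09 0.0074 0.0013 0 255; 0 0 -0.12 0.0098 0.0015 0 255; 0 0 -0.14 0.0114 0.0017 0 255; 0 0 -0.147 0.012 0.0017 0 255; 0 0 -0.147 0.012 0.0017 0 255; 0 0 -0.147 0.012 0.0017 0 255"
}}

```text
time_s: 6.0
tcp_pos: [0.5389, 0.1614, 0.035]
eef_rot: [0.0, 0.65, 0.76, 0.001]
ft_force: [-0.0, -0.6, 0.4]
opening: -0.004
```

```bash
python3 look.py w3.png side
```

```text
wrist land_left [262. 360.] 0.74 [0.5571 0.1797]
wrist foot_a [266. 362.] 0.73 [0.5574 0.1798]
wrist pivot_a [276. 126.] 0.84 [0.4593 0.1644]
side land_left [349. 300.] 0.75 [0.5599 0.185 ]
side land_left [299. 345.] 0.69 [0.5438 0.0654]
side land_right [242. 352.] 0.57 [ 0.5953 -0.0545]
side foot_a [273. 356.] 0.68 [0.5519 0.0106]
side foot_a [347. 302.] 0.58 [0.5575 0.1817]
side pivot_a [364. 364.] 0.94 [0.4558 0.1653]
side pivot_a [249. 404.] 0.83 [ 0.4967 -0.0717]
6.5 [0.5388931  0.16123953 0.03503537] [5.20093869e-04 6.49522874e-01 7.60341737e-01 4.57310708e-04] -0.0031081211689225315 [ 0.5252304   0.10427735 -0.08668623]
```

View pics/w3.png

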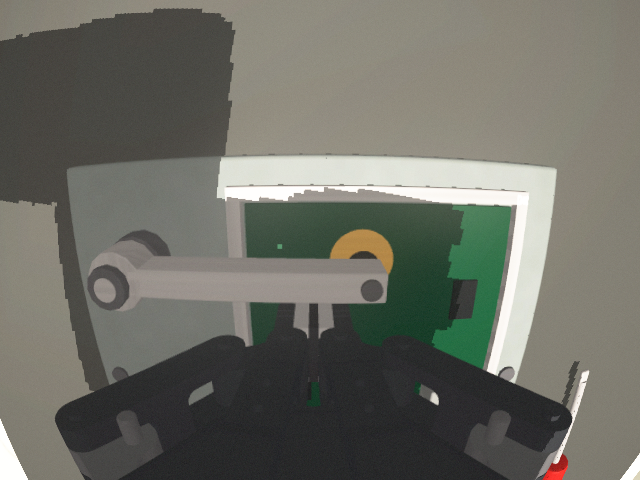

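The left foot is over its land. I'll retreat, lift and work out the start point for the right arm.

Request:
{"api": "move_arm", "payload": {
  "series": "0 0 0 -0.01 0 0 255; 0 0 0 -0.03 0 0 255; 0 0 0 -0.03 0 -0.04 255; 0 0 0 -0.03 0 -0.085 255; 0 0 0 -0.03 0 -0.085 255; 0 0 0 -0.03 0 -0.085 255"
}}

```text
time_s: 7.25
tcp_pos: [0.5432, 0.1306, 0.1198]
eef_rot: [0.0, 0.65, 0.76, 0.0]
ft_force: [-0.1, 0.2, 0.1]
opening: 0.001
```

```bash
python3 look.py w4.png side;  python3 arc.py R .12 .98 .034; python3 -c "
from h import *;print(r.state()['qpos'])"
```

```text
wrist land_left [171. 349.] 0.8 [0.5578 0.1814]
wrist land_right [180. 183.] 0.68 [0.4504 0.1605]
wrist foot_a [173. 348.] 0.68 [0.5567 0.181 ]
wrist foot_a [174. 193.] 0.21 [0.4587 0.1662]
side land_left [350. 298.] 0.95 [0.5614 0.1883]
side land_left [182. 367.] 0.63 [ 0.6464 -0.2184]
side land_left [245. 353.] 0.34 [ 0.5883 -0.0488]
side land_right [240. 352.] 0.97 [ 0.596 -0.059]
side land_right [186. 366.] 0.69 [ 0.6429 -0.2052]
side land_right [350. 297.] 0.21 [0.5622 0.1891]
side foot_a [345. 301.] 0.86 [0.5608 0.1805]
side foot_a [275. 356.] 0.77 [0.5488 0.0131]
side foot_a [362. 361.] 0.39 [0.4629 0.1575]
side pivot_a [250. 404.] 0.78 [ 0.4953 -0.0687]
7.75 [0.54331098 0.13169681 0.11966953] [2.82634411e-04 6.49467534e-01 7.60389233e-01 2.37484636e-04] 0.00045509116062966975 [ 0.41070688 -0.3971359   0.18539505]
[0.54331098 0.13169681 0.11966953] 0.1570283086813899 [ 0.41070688 -0.3971359   0.18539505] 7.75
0.98 az -0.823 t [-0.1114 -0.0504 -0.0004]
[ 3.79463328e-02  6.12421723e-01  1.70590312e+00 -4.63480008e-05
  8.22530272e-01 -1.19050410e-01]
```

Request:
{"api": "move_arm", "payload": {
  "series": "0 0 -0.17 -0.023 -0.01 0 255; 0 0 -0.34 -0.046 -0.02 0 255; 0 0 -0.51 -0.069 -0.03 0 255; 0 0 -0.68 -0.092 -0.04 0 255; 0 0 -0.823 -0.111 -0.050 0 255; 0 0 -0.823 -0.111 -0.050 0 255; 0 0 -0.823 -0.111 -0.050 0 255"
}}

```text
time_s: 8.62
tcp_pos: [0.5115, 0.0146, 0.1197]
eef_rot: [0.0, 0.292, 0.956, 0.0]
ft_force: [-0.9, 0.1, -0.2]
opening: 0.0
```

```bash
python3 look.py w5.png side scene; python3 arc.py R .035 .98 .034
```

```text
wrist land_left [171. 540.] 0.6 [0.5584 0.1817]
wrist land_right [375. 297.] 0.88 [ 0.5937 -0.0561]
wrist foot_a [169. 546.] 0.67 [0.5576 0.1844]
wrist foot_a [286. 345.] 0.66 [0.5471 0.0159]
wrist pivot_a [ 51. 470.] 0.87 [0.4584 0.1643]
wrist pivot_a [298. 195.] 0.83 [ 0.4947 -0.0691]
side land_left [351. 298.] 0.83 [0.5608 0.1892]
side land_right [242. 354.] 0.71 [ 0.592  -0.0564]
side foot_a [276. 354.] 0.79 [0.5519 0.0175]
side foot_a [346. 301.] 0.66 [0.5597 0.1807]
side pivot_a [250. 405.] 0.87 [ 0.4942 -0.0715]
side pivot_a [363. 364.] 0.55 [0.4565 0.1644]
scene land_left [272. 417.] 0.73 [0.5538 0.1793]
scene land_right [226. 310.] 0.61 [ 0.593  -0.0605]
scene foot_a [278. 417.] 0.91 [0.5704 0.1904]
scene foot_a [228. 353.] 0.66 [0.5408 0.0094]
scene pivot_a [196. 343.] 0.69 [ 0.4881 -0.0716]
scene pivot_a [237. 446.] 0.69 [0.4541 0.1668]
9.375 [0.51129874 0.01420503 0.11965084] [3.72506211e-04 2.91160707e-01 9.56674079e-01 1.04261697e-04] -0.0013201608647659179 [ 0.03893363 -0.35379728  0.4144182 ]
[0.51129874 0.01420503 0.11965084] 0.9799166433978849 [ 0.03893363 -0.35379728  0.4144182 ] 9.375
0.98 az -0.0 t [ 0.0001 -0.0006  0.0847]
```

View pics/sidew5.png

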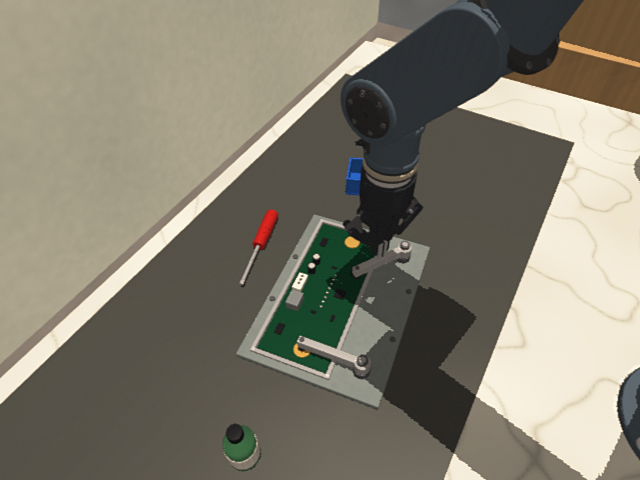

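The left foot is on its land at (350,302). The fingertip is on the inner side of the right arm, about 13–15 mm clear. I'll lower and compute the sweep.

Request:
{"api": "move_arm", "payload": {
  "series": "0 0 0 0 0 0.04 255; 0 0 0 0 0 0.07 255; 0 0 0 0 0 0.085 255; 0 0 0 0 0 0.085 255; 0 0 0 0 0 0.085 255"
}}

```text
time_s: 10.0
tcp_pos: [0.512, 0.0141, 0.0354]
eef_rot: [0.001, 0.291, 0.957, 0.0]
ft_force: [0.5, 0.3, -0.4]
opening: -0.002
```

```bash
python3 arc.py R .035 .98,.92,.86,.80,.74,.68,.62,.56,.50,.45 .017
```

```text
[0.5120013  0.01411005 0.03539902] 0.9799743066322506 [ 0.45422138  0.29979103 -0.36702471] 10.0
0.98 az -0.0 t [-0.0163 -0.0009  0.0004]
0.92 az 0.06 t [-0.0211  0.      0.0004]
0.86 az 0.12 t [-0.026   0.0006  0.0005]
0.8 az 0.18 t [-0.0309  0.0009  0.0005]
0.74 az 0.24 t [-0.0358  0.0009  0.0005]
0.68 az 0.3 t [-0.0407  0.0006  0.0005]
0.62 az 0.36 t [-0.0456 -0.      0.0005]
0.56 az 0.42 t [-0.0504 -0.0009  0.0005]
0.5 az 0.48 t [-0.0552 -0.0021  0.0005]
0.45 az 0.53 t [-0.0591 -0.0033  0.0005]
```

Request:
{"api": "move_arm", "payload": {
  "series": "0 0 0 -0.006 0 0 255; 0 0 0 -0.011 0 0 255; 0 0 0 -0.0163 0 0 255; 0 0 0.06 -0.0211 0 0 255; 0 0 0.12 -0.026 0.0006 0 255; 0 0 0.18 -0.031 0.001 0 255; 0 0 0.24 -0.0358 0.001 0 255; 0 0 0.30 -0.0407 0.0006 0 255; 0 0 0.36 -0.0456 0 0 255; 0 0 0.42 -0.0504 -0.001 0 255; 0 0 0.48 -0.0552 -0.002 0 255; 0 0 0.48 -0.0552 -0.002 0 255"
}}

```text
time_s: 11.5
tcp_pos: [0.557, -0.0186, 0.0355]
eef_rot: [0.001, 0.51, 0.86, 0.0]
ft_force: [0.2, -0.3, -0.1]
opening: 0.001
```

```bash
python3 look.py w6.png side|grep -v left; python3 arc.py R .035 .45,.4,.35,.3,.25,.22,.19,.17,.157 .017
```

```text
wrist foot_a [335. 362.] 0.87 [ 0.5856 -0.0243]
wrist pivot_a [339. 136.] 0.96 [ 0.4939 -0.0707]
side land_right [241. 354.] 0.98 [ 0.5926 -0.0589]
side foot_a [253. 348.] 0.88 [ 0.5846 -0.0227]
side foot_a [345. 300.] 0.8 [0.5618 0.1803]
side foot_a [349. 299.] 0.17 [0.5584 0.1878]
side pivot_a [365. 366.] 0.57 [0.4521 0.1649]
side pivot_a [248. 402.] 0.56 [ 0.4994 -0.0712]
12.0 [ 0.55676966 -0.01825678  0.03552675] [1.09945318e-03 5.10104915e-01 8.60111362e-01 4.60301197e-04] -0.002772910019289426 [0.26119075 0.26460289 0.09421332]
[ 0.55676966 -0.01825678  0.03552675] 0.5001833155648143 [0.26119075 0.26460289 0.09421332] 12.0
0.45 az 0.05 t [-0.004   0.0006  0.0005]
0.4 az 0.1 t [-0.0081  0.0012  0.0005]
0.35 az 0.15 t [-0.0122  0.0015  0.0005]
0.3 az 0.2 t [-0.0162  0.0016  0.0006]
0.25 az 0.25 t [-0.0203  0.0016  0.0006]
0.22 az 0.28 t [-0.0228  0.0014  0.0006]
0.19 az 0.31 t [-0.0252  0.0012  0.0006]
0.17 az 0.33 t [-0.0268  0.0011  0.0006]
0.157 az 0.343 t [-0.0279  0.0009  0.0006]
```

View pics/sidew6.png

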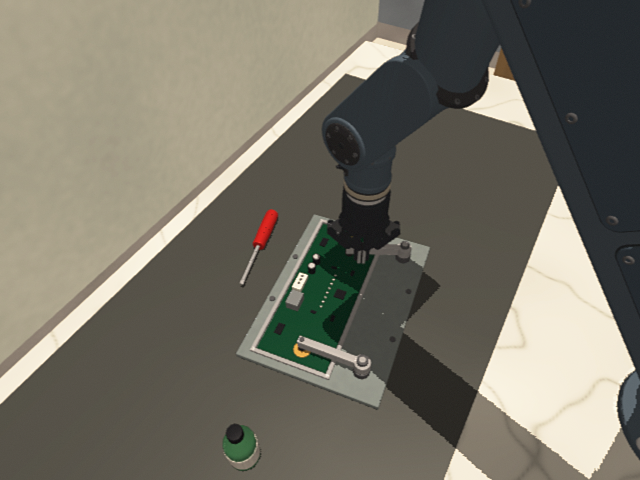

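The right arm is following: its foot is at about (0.585, -0.024), which puts the arm at about 0.48 rad. I'll finish the arc.

Request:
{"api": "move_arm", "payload": {
  "series": "0 0 0.05 -0.004 0.0006 0.0005 255; 0 0 0.10 -0.008 0.0012 0.0005 255; 0 0 0.15 -0.0122 0.0015 0.0005 255; 0 0 0.20 -0.0162 0.0016 0.0005 255; 0 0 0.25 -0.0203 0.0016 0.0005 255; 0 0 0.28 -0.0228 0.0014 0.0005 255; 0 0 0.31 -0.0252 0.0012 0.0005 255; 0 0 0.33 -0.0268 0.001 0.0005 255; 0 0 0.343 -0.028 0.001 0.0005 255; 0 0 0.343 -0.028 0.001 0.0005 255; 0 0 0.343 -0.028 0.001 0.0005 255"
}}

```text
time_s: 13.38
tcp_pos: [0.5711, -0.0424, 0.035]
eef_rot: [0.001, 0.649, 0.76, 0.001]
ft_force: [-0.6, 1.3, -0.5]
opening: -0.002
```

```bash
python3 look.py w7.png side
```

```text
wrist land_right [328. 355.] 0.65 [ 0.5936 -0.0566]
wrist land_right [ 59. 388.] 0.5 [0.5857 0.0637]
wrist foot_a [334. 360.] 0.77 [ 0.5957 -0.0568]
wrist pivot_a [342. 137.] 0.64 [ 0.4957 -0.0711]
side land_left [353. 298.] 0.72 [0.5591 0.1922]
side land_right [241. 354.] 0.98 [ 0.5923 -0.0579]
side foot_a [239. 352.] 0.97 [ 0.5964 -0.0571]
side foot_a [345. 300.] 0.91 [0.561  0.1807]
side pivot_a [251. 404.] 0.82 [ 0.4938 -0.0677]
side pivot_a [365. 366.] 0.59 [0.4522 0.1641]
side pivot_a [239. 351.] 0.28 [ 0.5917 -0.0429]
13.875 [ 0.57119018 -0.04241155  0.03505464] [1.11639174e-03 6.49422801e-01 7.60426391e-01 6.94537557e-04] 0.0027924676901722287 [-0.99508222  0.53609918 -0.44585565]
```

View pics/w7.png

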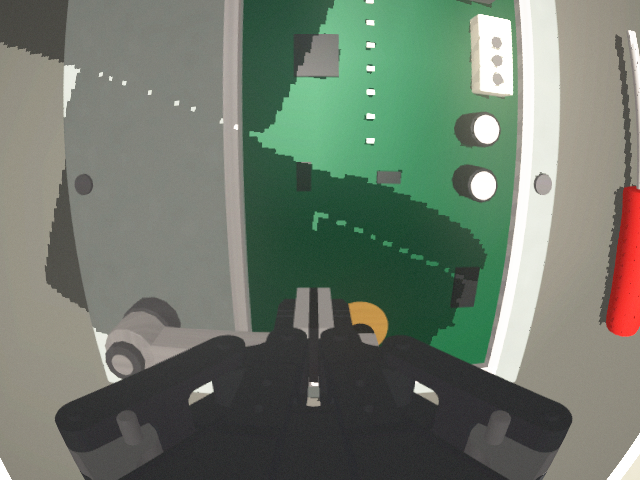

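The right foot is over its land at about (334,360). I'll retreat, rise and check both from above.

Request:
{"api": "move_arm", "payload": {
  "series": "0 0 0 0.01 0 0 255; 0 0 0 0.03 0 0 255; 0 0 0 0.03 0 -0.04 255; 0 0 0 0.03 -0.02 -0.09 255; 0 0 0 0.03 -0.05 -0.14 255; 0 0 0 0.03 -0.07 -0.19 255; 0 0 0 0.03 -0.07 -0.22 255; 0 0 0 0.03 -0.07 -0.22 255; 0 0 0 0.03 -0.07 -0.22 255"
}}

```text
time_s: 15.0
tcp_pos: [0.4961, -0.0227, 0.2541]
eef_rot: [0.0, 0.649, 0.761, 0.0]
ft_force: [-0.2, -0.2, 0.3]
opening: -0.001
```

```bash
python3 look.py w8.png side scene; python3 -c "
import cv2;from h import *
a=cv2.imread('pics/w8.png');b=cv2.imread('pics/sidew8.png')[220:390,230:430]
b=cv2.resize(b,(640*400//480,int(170/200*533)))[:400]
cv2.imwrite('pics/c8.png',cv2.resize(np.vstack([cv2.resize(a[:300],(533,250)),b[:340]]),(533,590)))
for c in ['scene','side']:
  for q,z in dict(screwdriver=0,flux_bottle=0,parts_bin=0,board=.012).items():
    for d in r.spot_point(q,c)[:1]: print(c,q,round(d['confidence'],2),np.round(at(c,d['pixel'],z),3))"
```

```text
wrist land_left [ 23. 404.] 0.65 [0.5561 0.1809]
wrist land_right [250. 393.] 0.76 [ 0.5872 -0.0559]
wrist land_right [251. 306.] 0.52 [ 0.4965 -0.072 ]
wrist foot_a [ 22. 409.] 0.95 [0.5605 0.1806]
wrist foot_a [254. 402.] 0.79 [ 0.5964 -0.0584]
wrist pivot_a [255. 303.] 0.9 [ 0.4939 -0.07  ]
wrist pivot_a [ 12. 306.] 0.7 [0.4592 0.166 ]
side land_left [352. 301.] 0.76 [0.5555 0.1874]
side land_right [242. 354.] 0.83 [ 0.5906 -0.0563]
side foot_a [238. 353.] 0.94 [ 0.5956 -0.0604]
side foot_a [243. 356.] 0.73 [ 0.585  -0.0511]
side foot_a [347. 300.] 0.6 [0.5602 0.1832]
side pivot_a [249. 405.] 0.83 [ 0.4946 -0.0724]
side pivot_a [364. 364.] 0.7 [0.4558 0.1653]
scene land_left [274. 415.] 0.89 [0.5611 0.1791]
scene land_right [224. 313.] 0.98 [ 0.5835 -0.0644]
scene foot_a [226. 309.] 0.89 [ 0.5981 -0.0581]
scene foot_a [278. 416.] 0.76 [0.5732 0.19  ]
scene pivot_a [237. 445.] 0.71 [0.4541 0.1663]
scene pivot_a [195. 340.] 0.69 [ 0.4903 -0.0771]
scene pivot_a [247. 443.] 0.38 [0.483 0.182]
15.75 [ 0.49679173 -0.02368134  0.25489163] [1.14454655e-03 6.49442461e-01 7.60409539e-01 7.15747325e-04] 0.004421654126208476 [ 0.52370797 -0.01094337 -0.68310844]
scene screwdriver 0.97 [0.746 0.045 0.   ]
scene flux_bottle 0.7 [ 0.444 -0.12   0.   ]
scene parts_bin 0.96 [ 0.652 -0.221  0.   ]
scene board 0.58 [0.594 0.069 0.012]
side screwdriver 0.58 [ 0.74   0.043 -0.   ]
side flux_bottle 0.81 [0.54  0.356 0.   ]
side parts_bin 0.93 [ 0.647 -0.23   0.   ]
side board 0.72 [0.58  0.069 0.012]
```

View pics/c8.png

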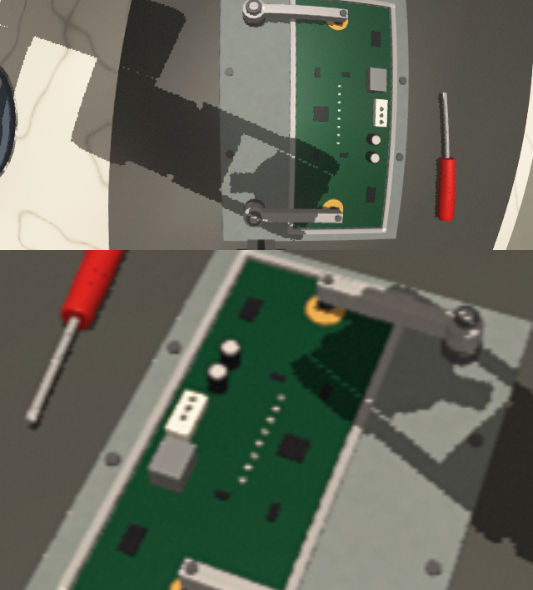

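View pics/w8.png

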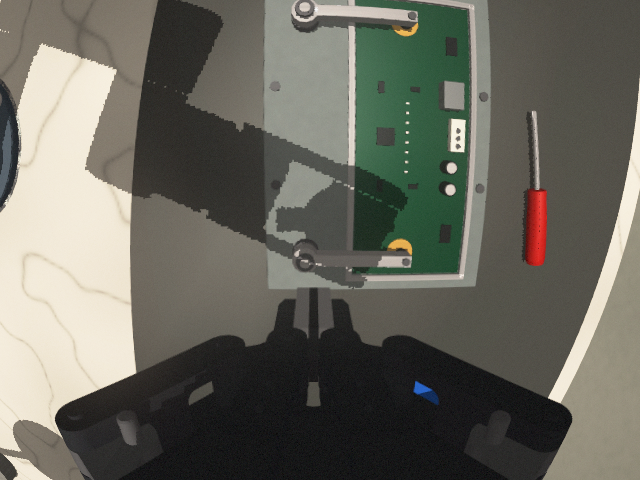

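Run:
```python
from h import *
for n,px,z in[("Lscrew",(16,412),.044),("Rscrew",(262,406),.044),("Lcap",(10,305),.052),("Rcap",(258,304),.052)]: print(n,at("wrist",px,z))
# land centres by colour, side camera + wrist
im=cv2.imread('pics/w2.png')
for f,z in[("wrist0.png",0),("sidew5.png",0),("sidew1.png",0),("sidew8.png",0)]:
    h=cv2.cvtColor(cv2.imread("pics/"+f),cv2.COLOR_BGR2HSV);m=cv2.inRange(h,(12,120,80),(30,255,255))
    k,_,s,c=cv2.connectedComponentsWithStats(m)
    for i in range(1,k):
        if s[i,4]>40:
            print(f,s[i],c[i],at("side",c[i][::-1],.0145) if "side" in f else "")
```

```text
Lscrew [0.55942853 0.17910252 0.044     ]
Rscrew [ 0.5973239  -0.05971259  0.044     ]
Lcap [0.46074039 0.16145398 0.052     ]
Rcap [ 0.49590642 -0.06842515  0.052     ]
wrist0.png [229  15  29  26 594] [242.78451178  27.67340067] 
wrist0.png [271 249  26  26 555] [283.42522523 261.87747748] 
sidew5.png [ 503    0  137  114 8681] [596.79472411  55.43013478] [ 0.31961947 -1.01757347  0.0145    ]
sidew5.png [344 236  16  12 139] [351.3381295  242.09352518] [ 0.59494608 -0.05325461  0.0145    ]
sidew5.png [293 343  17  15 126] [299.87301587 351.65873016] [0.55716627 0.18874991 0.0145    ]
sidew1.png [ 532    0  108  114 8293] [598.60786205  56.6008682 ] [ 0.31395386 -1.01324643  0.0145    ]
sidew1.png [293 341  19  17 250] [302.012 348.78 ] [0.55690704 0.18277533 0.0145    ]
sidew8.png [  494     0   146   114 12681] [577.21449413  49.48269064] [ 0.37498646 -1.02520625  0.0145    ]
sidew8.png [344 237  16  11  92] [350.57608696 243.30434783] [ 0.5947668  -0.04987616  0.0145    ]
sidew8.png [293 343  17  15 127] [299.85826772 351.62992126] [0.55721367 0.18871955 0.0145    ]
```

The right foot may have overshot by 3–5 mm against a 7 mm tolerance. I'll put the camera directly above it to measure.

Run:
```python
from h import *
from scipy.spatial.transform import Rotation as Ro
o,_=ray("wrist",(240,320));s=r.state();q=s["eef_rot"];R=Ro.from_quat([q[1],q[2],q[3],q[0]])
K=np.array(r.calibration("wrist")["camera_matrix"]);_,d=ray("wrist",(K[1,2],K[0,2]))
print(o,"axis",d,"cam in tool",R.inv().apply(o-s["tcp_pos"]))
for n,t in[("R",(.585,-.058)),("L",(.548,.18))]: print(n,R.inv().apply(np.r_[np.array(t)-o[:2],0]))
```

```text
[0.48615139 0.04398826 0.38738897] axis [ 0.04526025 -0.27215939 -0.96118717] cam in tool [ 0.06834831  0.00043239 -0.13256306]
R [-0.11620855  0.08165866  0.00029896]
L [1.24649159e-01 8.23833729e-02 1.04257665e-04]
```

Request:
{"api": "move_arm", "payload": {
  "series": "0 0 0 -0.04 0.028 0.02 255; 0 0 0 -0.08 0.056 0.05 255; 0 0 0 -0.116 0.082 0.08 255; 0 0 0 -0.116 0.082 0.08 255; 0 0 0 -0.116 0.082 0.08 255; 0 0 0 -0.116 0.082 0.08 255"
}}

```text
time_s: 16.9
tcp_pos: [0.5957, -0.1245, 0.1763]
eef_rot: [0.002, 0.649, 0.761, 0.001]
ft_force: [-0.3, 0.2, -0.0]
opening: 0.004
```

```bash
python3 look.py w9.png; python3 -c "
import cv2,json
from h import *
c=r.calibration('wrist');print(c)
cv2.imwrite('pics/c9.png',cv2.resize(cv2.imread('pics/w9.png')[120:320,150:450],(798,532),interpolation=cv2.INTER_CUBIC))"
```

```text
wrist land_right [140. 324.] 0.68 [ 0.5945 -0.0572]
wrist foot_a [139. 326.] 0.7 [ 0.5962 -0.0563]
wrist pivot_a [139. 190.] 0.89 [ 0.494  -0.0703]
17.15 [ 0.59611715 -0.12491611  0.17611823] [0.00172249 0.64912457 0.76067965 0.00088839] 0.0018455660300306718 [-0.03889424 -0.43071527 -1.14596851]
{'camera_matrix': array([[371.64829954,   0.        , 313.14578552],
       [  0.        , 371.64829954, 241.55029956],
       [  0.        ,   0.        ,   1.        ]]), 'rvec': array([-2.85340545, -0.22594965, -0.03633118]), 'tvec': array([-0.56987358, -0.22792757,  0.25368983])}
```

View pics/c9.png

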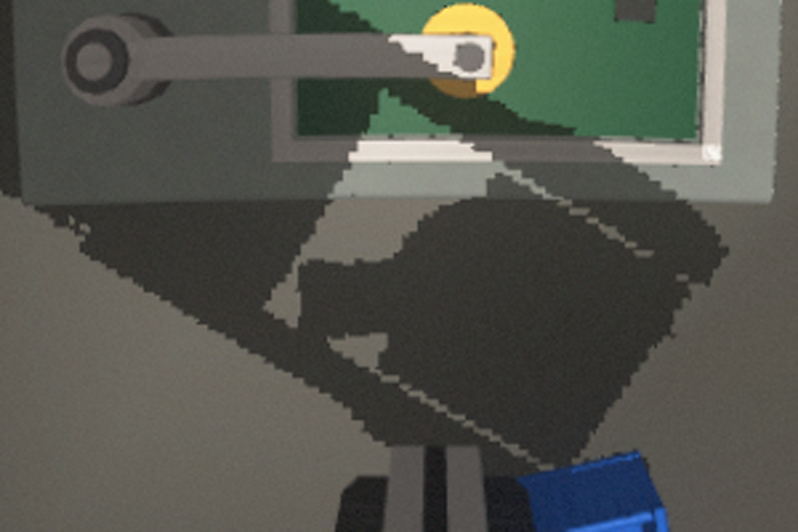

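From directly above, the right screw head at crop (470,56) is within about 2 mm of the land centre (467,50), so the foot is wholly over it. I'll do the same overhead check on the left.

Request:
{"api": "move_arm", "payload": {
  "series": "0 0 0 0.05 0 -0.05 255; 0 0 0 0.10 0 -0.05 255; 0 0 0 0.15 0 -0.05 255; 0 0 0 0.20 0 -0.04 255; 0 0 0 0.24 0 0 255; 0 0 0 0.24 0 0 255; 0 0 0 0.24 0 0 255; 0 0 0 0.24 0 0 255"
}}

```text
time_s: 18.15
tcp_pos: [0.5597, 0.111, 0.177]
eef_rot: [0.003, 0.65, 0.76, 0.002]
ft_force: [0.8, -0.3, 0.3]
opening: 0.0
```

```bash
python3 look.py w10.png; python3 -c "
import cv2
cv2.imwrite('pics/c10.png',cv2.resize(cv2.imread('pics/w10.png')[70:270,150:450],(798,532),interpolation=cv2.INTER_CUBIC))"
```

```text
wrist land_left [136. 320.] 0.74 [0.5554 0.1808]
wrist land_right [391. 319.] 0.87 [ 0.5927 -0.057 ]
wrist foot_a [135. 326.] 0.56 [0.5585 0.1826]
wrist foot_a [397. 322.] 0.52 [ 0.5955 -0.0594]
wrist foot_a [398. 214.] 0.23 [ 0.4882 -0.0829]
wrist pivot_a [141. 190.] 0.74 [0.4572 0.165 ]
wrist pivot_a [397. 217.] 0.63 [ 0.4947 -0.0668]
18.4 [0.55885451 0.11131945 0.17629352] [0.00215414 0.64960952 0.76026398 0.00123402] 0.0015612482668554723 [-0.56258354 -0.07651787 -0.19225693]
```

The left foot measures about 2 mm from its land centre in y and 3 mm in x, inside the 7 mm margin. The arm is clear of everything, so I'll hand in.

```bash
python3 -c "
from plant import r
print(r.close_job())"
```

```text
the job is handed in; nothing more can be done
None
```

Both hold-down arms now stand with their feet over their own lands, and I handed the job in at about 18.4 s of the 53 s allowed. I pushed each arm from its inner side with the closed fingertip, left first, then backed off and lifted clear. The measured wrist force stayed under about 1.5 N in every reading.

- **Right foot:** the last overhead check put it within about 2 mm of the land's centre, and I confirmed this by eye. The margin is 7 mm.
- **Left foot:** the last overhead check put it about 3–4 mm from the land's centre. I had used up the picture limit, so this rests on the trained network's points and on earlier pictures that showed it on the land.
- **Bystanders and board:** the screwdriver, bin, board and the side camera's bottle reading came out within about 15 mm of their starting estimates, which is about the scatter of these readings. The pictures showed no shift.

**Readings that disagreed:**
- A slanted wrist view suggested the right foot had overshot by 3–5 mm; the overhead view did not bear that out.
- The scene camera's left-foot readings were up to 18 mm off the land's centre. I discounted them because the wrist and side cameras disagreed with them.
- One scene-camera bottle reading was plainly wrong; the side camera showed the bottle in place.

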